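Load the finishing nests with tap parts

TASK

Four brass tap parts are to be polished next: a cross handle, a lever handle, a hexagonal valve bonnet and a bell-shaped flange. Set each one upright into the white finishing nest made for its shape, fully home on the nest's floor, without dropping any of them, and leave all four seated and released.

Things in the scene. Friction and masses are not known exactly. Their poses are not given: they have to be found in the camera images.
- cross_handle: Loose brass cross handle, 48 mm tall, 71 mm from arm end to arm end, 0.2 kg. Origin: centre of underside, z up. Arms (9 mm thick, ends 13 mm) along its +x, -x, +y, -y, centre line 12 mm above the underside, nothing over 19 mm but the round hub, 23 to 27 mm in diameter, which rises from 20 to 47 mm: grip it there, tips 20 mm or more above the underside.
- lever_handle: Loose brass lever handle, 113 mm long, 0.18 kg, lying level on hub and end foot. Origin: level of its underside, at the grip point of the bar; z up. Hub (28 mm across, 35 mm tall): axis 36 mm from the origin along -x. Bar runs along +x to a foot (14 mm across) at +56 mm. Bar at the origin: 15 mm wide, 14 to 26 mm above the underside; grip across it (along y), tips about 10 mm above the underside.
- valve_bonnet: Loose brass valve bonnet, 0.16 kg, standing on its hexagon. Origin: centre of underside, z up. Hexagon 36 mm across flats, 18 mm tall (two flats face its +x and -x); collar 32 mm across up to 21 mm; round barrel 27 mm across from 21 to 44 mm (grip here); spindle 8 mm across up to 55 mm.
- bell_flange: Loose hollow brass bell flange, 0.15 kg, standing on its wide rim. Origin: centre of underside, z up. 64 mm across at the rim, narrowing to a straight neck 30 mm across from 23 to 46 mm (grip here, tips 22 mm or more above the rim); a 23 mm bore runs right through the neck.
- cross_nest: Fixed nest of the cross handle: plate 84 x 84 x 8 mm with four white corner blocks that leave a cross-shaped slot, 18 mm wide along its own x and y, flaring to 29 mm at the top, 32 mm above the bench. Origin: centre of the plate's underside, z up. Seated, the handle's underside is 10 mm above this origin, arms in the slots, any of four ways round.
- lever_nest: Fixed nest of the lever: plate 132 x 60 x 8 mm, white C-shaped hub cup (33 mm inside, axis at x = -36 mm, open to +x) and white fork for the bar (19 mm gap, x = 34 to 48 mm), flared 5.5 mm a side to tops 30 and 34 mm above the bench. Bare plate from x = -18 to 34 mm leaves finger room. Origin at the underside; the seated lever's origin lies 10 mm above it, x the same way.
- hex_nest: Fixed nest of the valve bonnet: plate 84 x 84 x 8 mm with a white hexagonal socket, 39 mm across flats (two flats face its own +x and -x), flaring to 50 mm at its top, 28 mm above the bench. Origin: centre of the plate's underside, z up. Seated, the bonnet's underside is 10 mm above this origin, any of six ways round.
- spigot_nest: Fixed nest of the bell flange: plate 84 x 84 x 8 mm, white disc and central white post, 18 mm across with a long tapered nose, tip 52 mm above the bench. The bell goes over the post, which enters its neck from below; its rim rests on the disc. Origin: centre of the plate's underside, z up. Seated, the bell's underside is 10 mm above this origin, any way round.

How it is judged:
By the outcome, as a careful person would: the job done as asked, in the order asked, and still so for the second after the job is handed in, with the robot touching nothing.
It also fails if it takes over 90 s, if anything falls off the work surface, if the arm or the gripper's body presses on something with over 40 N, if the wrist force passes 120 N, or if a joint passes its speed limit or range.

ROBOT

A 7-joint arm with a two-finger parallel gripper is mounted at the origin on a cart in front of the work surface, level with it; the furniture and walls round the work are solid. World frame = base frame: x ahead of the robot, y to its left, z up, the work surface at z = 0. Lengths are in m, angles in rad, forces in N, time in s.
With the tool pointing down it reaches from about 0.35 to 0.9 m from the base axis. Payload 8.1 kg.
Tool frame: the origin (TCP) lies on the centre line of the jaws, within the pads' length; the fingertips stand 8 mm ahead of it and the grasp point (between the pads) lies 11 mm behind it; z points along the fingers, y is the line along which they close (so a half turn about z gives the same grasp; the last joint's range is limited). The gripper opens to 92 mm and grips with 3 to 60 N. Pads are 19 mm wide; open, the fingers measure 130 mm over their backs; the gripper's body (75 mm by 190 mm) begins 47 mm behind the grasp point.
Start: joints at [-1.376, 0.434, 0.025, 1.573, -0.012, 1.134, -0.075], TCP at [0.183, 0.597, 0.235] pointing down, gripper open.
Joint ranges: [-2.62, 2.62], [-0.44, 2.09], [-1.27, 1.32], [0.08, 2.57], [-1.32, 4.46], [0.12, 2], [-2.74, 2.74]. Speed limits (rad/s): [2.22, 2.22, 3.01, 3.01, 3.14, 3.14, 3.14].

INTERFACE

Orientations are given as a unit quaternion [x, y, z, w].
In Python, from rig import robot gives the robot as it stands.
- The arm moves only by the tool servo_tool, never from a script. Its argument "rows" is one flat list of numbers, 5 for each row, row after row: the opening, from 0 (shut) to 1 (fully open), then the shift along the tool's x, y, z in fractions of the full range, 1 being 0.3 m, then the turn about the tool's z in normalised numbers (1 is 120 degrees). In form: [fingers, x, y, z, spin, fingers, x, y, z, spin, ...]. A call has 1 to 8 rows; each row is the pose to reach, as a shift and turn from the pose commanded when the call began, along the tool's axes at that moment; what a row does not reach only later rows make up. A row lasts 1/12 s, in which the tool goes at most 41.7 mm and 7.16 degrees, less where a joint would pass 70% of its speed; a pose out of reach is approached as far as the arm can. A call with a gripper value outside its range is refused whole. The fingers move at their own pace and stop on an object; the grip force is fixed at half the most. Time passes only in rows, so rows that repeat a pose let the fingers close. It gives the time, the measured TCP pose, the force, the opening and the grip force at its end, in the units of the state.
- robot.read_state(): the state, without advancing time (a new reading comes with each control period).
- robot.camera(name): name is "scene" or "top" or "wrist"; returns (picture, depth): 400x640x3 uint8, red, green, blue; 400x640 float32, m along the optical axis (not along the pixel's ray), 0 where there is no reading.
- robot.calibration(name): a dict with "fov_y" (degrees; the focal length in pixels is half the picture's height over the tangent of half this angle, whatever the lens; pixels are square), "cx", "cy" (the principal point, pixels), "extrinsics" (4x4, takes a point from camera to world coordinates); the wrist camera has in their place "mount" (4x4, takes a point from camera to tool coordinates, whose origin is the TCP and whose axes are the flange's). Camera axes: x right, y down, z forward; pixel columns grow to the right and rows downward; lengths in m; the calibration is good to about 2 mm. A picture is of the moment at which its call begins: read the wrist's pose just before it. calibration takes no time and is no camera call.
- robot.close_job(): hands the job in; it is judged then, once.
Trained networks look in the newest picture that a camera, given by its name, has taken for a name from the list of things; names that differ only in an ending like _2 or _b are one class to them, and where a whole thing is asked for, a point or a joint stands for the part that bears it (a point fixed in the world has none). Each returns a list of dicts, best first, with "p" (0 to 1); they miss things now and then, are a little off and sometimes report something else, mostly with a low value. They report only what shows in the picture. A call takes as long as a camera call.
- robot.spot_in(camera, label): "point" ([x, y, z] in m, in world coordinates, good to about 4 mm: the middle of the surface that is visible of it).
- robot.tip_of(camera, label): "point" ([x, y, z] in m, in world coordinates, good to about 4 mm: a listed point, or the origin of a listed thing).
The state is a dict: "clock": time; "joints": joint angles; "joint_velocities": joint speeds; "tau": joint torques, N m; "ee_pos": TCP position; "tcp_rot": TCP orientation; "force": force on the tool from outside, world axes, zero at the start; "ft_torque": the same for the moment, N m; "grip_width": finger opening in m; "grip_force": force on a finger pad.
Only numpy, scipy, OpenCV 4.12 (cv2) and the standard library are available. Lean on these libraries where they do the work, as an engineer would, in place of code of your own. Each camera call takes 0.05 s, during which the arm holds its last target. There are 200 camera calls.

## Working session

There is one attempt and no reset: what is moved stays moved. The work goes in short steps, Python scripts to look and compute and a tool call to move; the robot and the scene stay as the last step left them, time stands still between calls to the robot, and variables do not carry over. Pictures are saved under pics/ and viewed, at most 14 in all, crops included, and the job is handed in when it is done.

Besides the shell and the picture viewer there is one more tool, called after "Call:" by a JSON object that holds its "op" and its "data", one argument or row to a line. servo_tool: Moves the arm, as the interface text tells. Its arguments: {"type":"object","properties":{"rows":{"type":"array","items":{"type":"number"}}},"required":["rows"]}

```bash
mkdir -p pics; ls
cat > h.py <<'E'
import numpy as np, cv2
from rig import robot
from scipy.spatial.transform import Rotation as R
N=['cross_handle','lever_handle','valve_bonnet','bell_flange','cross_nest','lever_nest','hex_nest','spigot_nest']
def cloud(cam):
    s=robot.read_state(); img,d=robot.camera(cam); c=robot.calibration(cam)
    f=200/np.tan(np.radians(c['fov_y'])/2)
    v,u=np.mgrid[:400,:640]
    P=np.stack([(u-c.get('cx',320))/f*d,(v-c.get('cy',200))/f*d,d],-1)
    if 'extrinsics' in c: T=np.array(c['extrinsics'])
    else:
        M=np.eye(4);M[:3,:3]=R.from_quat(s['tcp_rot']).as_matrix();M[:3,3]=s['ee_pos'];T=M@np.array(c['mount'])
    W=P@T[:3,:3].T+T[:3,3]; W[d==0]=np.nan
    return img,W
E
python3 - <<'E'
from h import *
s=robot.read_state();print(s)
print(R.from_quat(s['tcp_rot']).as_matrix().round(3))
for c in ['top','scene']:
    img,W=cloud(c);cv2.imwrite(f'pics/{c}0.png',img[...,::-1]);np.save(f'{c}0.npy',W)
    for n in N:
        print(c,n,[(np.round(r['point'],3).tolist(),round(r['p'],2)) for r in robot.tip_of(c,n)[:2]])
E
```

```text
pics
{'clock': 0.0, 'joints': array([-1.37559153,  0.43521958,  0.02498839,  1.574089  , -0.01163382,
        1.134001  , -0.0751119 ]), 'joint_velocities': array([ 0.00130399,  0.00061029,  0.00102648,  0.00016955, -0.00178328,
        0.00086091,  0.00184816]), 'tau': array([-4.84519242e-04, -6.67867470e+01,  9.84572098e-01, -3.14451206e+01,
       -6.05960051e-02,  4.30666760e-02,  1.70302865e-04]), 'ee_pos': array([0.18329462, 0.59699826, 0.23395038]), 'tcp_rot': array([ 1.48407078e-01,  9.88926045e-01, -7.83658783e-04, -5.76326828e-05]), 'force': array([ 1.32698074, -0.07641218, -0.12782228]), 'ft_torque': array([-0.02086466,  0.0446271 , -0.0036581 ]), 'grip_force': 0.0, 'grip_width': 0.09159341269194969}
[[-0.956  0.294 -0.   ]
 [ 0.294  0.956 -0.002]
 [-0.    -0.002 -1.   ]]
top cross_handle [([0.464, 0.198, 0.003], 0.57)]
top lever_handle [([0.445, 0.059, 0.0], 0.57)]
top valve_bonnet [([0.476, -0.186, 0.004], 0.65)]
top bell_flange [([0.453, -0.058, 0.001], 0.8)]
top cross_nest [([0.611, 0.204, 0.004], 0.7)]
top lever_nest [([0.605, -0.056, 0.003], 0.59)]
top hex_nest [([0.629, -0.196, 0.001], 0.8), ([0.624, 0.059, -0.002], 0.68)]
top spigot_nest [([0.627, 0.061, -0.001], 0.94)]
scene cross_handle [([0.464, 0.203, -0.004], 0.6)]
scene lever_handle [([0.443, 0.062, -0.001], 0.69)]
scene valve_bonnet [([0.474, -0.184, 0.003], 0.98)]
scene bell_flange [([0.451, -0.061, -0.003], 0.75)]
scene cross_nest [([0.61, 0.203, -0.001], 0.81)]
scene lever_nest [([0.604, -0.056, 0.003], 0.87)]
scene hex_nest [([0.634, -0.196, 0.003], 0.79)]
scene spigot_nest [([0.62, 0.056, 0.001], 0.8)]
```

View pics/top0.png

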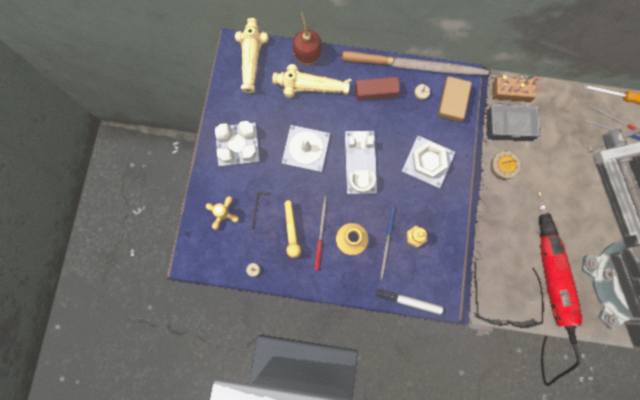

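View pics/scene0.png

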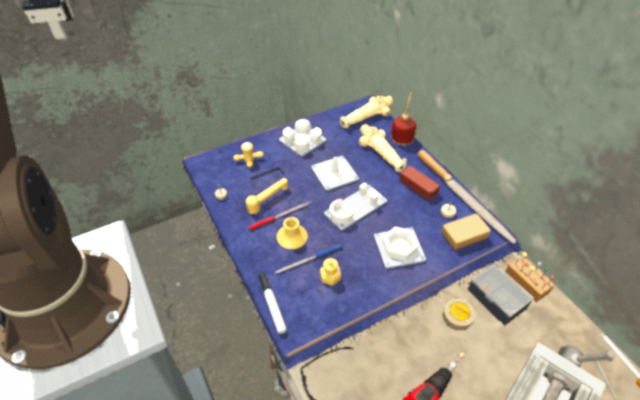

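The top view shows all four parts at about (222,210), (292,230), (417,236) and (352,238). Their nests are at (238,143), (361,160), (430,160) and (305,147). The network points agree with this. I'll go to a hover over the cross pair.

The manual's scale: shifts go in shares of 0.3 m and turns go in shares of 120 degrees. Converting my numbers, -0.272 m is -0.9067, -0.238 m is -0.7933.

Call:
{"op": "servo_tool", "data": {
  "rows": [1, -0.1133, -0.07, -0.0167, 0, 1, -0.2267, -0.14, -0.0333, 0, 1, -0.34, -0.21, -0.0667, 0, 1, -0.4533, -0.28, -0.1, 0, 1, -0.5667, -0.35, -0.1333, 0, 1, -0.68, -0.42, -0.1667, 0, 1, -0.7933, -0.49, -0.2, 0, 1, -0.9067, -0.56, -0.2, 0]
}}

```text
clock: 1.57
ee_pos: [0.3958, 0.356, 0.297]
tcp_rot: [0.148, 0.989, 0.002, 0.001]
force: [0.8, 0.8, 0.2]
grip_width: 0.0919
grip_force: 0.0
```

Converted, -0.177 m is -0.59, -0.17 m is -0.5667.

Call:
{"op": "servo_tool", "data": {
  "rows": [1, -0.1133, -0.07, 0, 0, 1, -0.2267, -0.14, 0, 0, 1, -0.34, -0.21, 0, 0, 1, -0.4533, -0.28, 0, 0, 1, -0.5667, -0.35, 0, 0, 1, -0.59, -0.3667, 0, 0, 1, -0.59, -0.3667, 0, 0]
}}

```text
clock: 2.15
ee_pos: [0.5332, 0.196, 0.2948]
tcp_rot: [0.152, 0.988, -0.001, 0.001]
force: [-0.4, 0.8, 0.2]
grip_width: 0.0918
grip_force: 0.0
```

Run:
```python
from h import *
s=robot.read_state();print(s['clock'],s['ee_pos'],s['joints'].round(2),R.from_quat(s['tcp_rot']).as_matrix().round(3).tolist())
img,W=cloud('wrist');cv2.imwrite('pics/w1.png',img[...,::-1]);np.save('w1.npy',W)
c=robot.calibration('wrist');print(c)
for r in(100,200,300):print([W[r,k].round(3).tolist() for k in (100,320,540)])
```

```text
2.15 [0.53319816 0.1959899  0.29480069] [-0.64  0.3   0.26  1.64 -0.08  1.21  0.9 ] [[-0.954, 0.3, 0.001], [0.3, 0.954, -0.001], [-0.001, -0.001, -1.0]]
{'fov_y': 64.16789083095915, 'cx': 316.0578576332394, 'cy': 195.99115578077416, 'mount': array([[-1.03445460e-03, -9.67952155e-01, -2.51132544e-01,
         6.66808660e-02],
       [ 9.99998833e-01, -1.28355247e-03,  8.28104516e-04,
         7.49630309e-04],
       [-1.12390735e-03, -2.51131394e-01,  9.67952354e-01,
        -1.49650155e-01],
       [ 0.00000000e+00,  0.00000000e+00,  0.00000000e+00,
         1.00000000e+00]])}
[[0.367, -0.054, -0.001], [0.456, 0.227, 0.0], [0.661, 0.965, -0.701]]
[[0.492, -0.119, -0.002], [0.585, 0.186, 0.01], [0.886, 0.747, -0.422]]
[[0.496, 0.154, 0.376], [0.744, 0.137, -0.0], [0.528, 0.255, 0.376]]
```

View pics/w1.png

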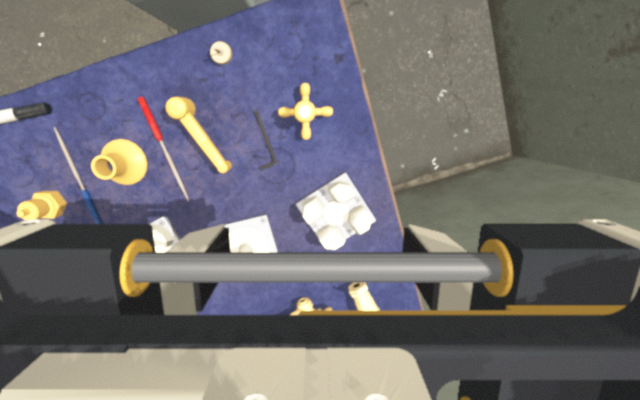

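The wrist view shows the cross handle at (305,110), almost straight below the camera, and its nest at (335,210). Next I'll measure both.

```bash
cat >> h.py <<'E'
def near(W,c,r,z0,z1):
    P=W.reshape(-1,3);k=(np.hypot(*(P[:,:2]-c[:2]).T)<r)&(P[:,2]>z0)&(P[:,2]<z1);return P[k]
def rect(P):
    (x,y),(w,h),a=cv2.minAreaRect((P[:,:2]*1000).astype(np.float32));return round(x,1),round(y,1),round(w,1),round(h,1),round(a,1)
def four(P,c,n=4):
    z=(P[:,0]-c[0])+1j*(P[:,1]-c[1]);return np.degrees(np.angle((z**n).sum()))/n
def bench(W,c,r=.12):
    P=near(W,c,r,-.012,.0035);return np.median(P[:,2]).round(4)
E
python3 - <<'E'
from h import *
for f in ['w1','top0']:
    W=np.load(f+'.npy')
    for c,r in (((.464,.2),.05),((.611,.204),.068)):
        P=near(W,np.array(c),r,.005,.06);print(f,len(P),rect(P),'bench',bench(W,c))
        m=np.array(rect(P)[:2])/1000
        if r<.06:
            Q=near(W,m,.04,.005,.022);print(' ang',four(Q,m),'mean',Q.mean(0)); Q=near(W,m,.03,.03,.06);print(' hub',rect(Q),Q.mean(0),Q[:,2].max())
        else:
            Q=near(W,m,.068,.027,.04);print(' blocks',rect(Q),Q.mean(0),four(Q,m)-45,four(P,m)-45)
E
```

```text
w1 919 (464.0, 203.8, 52.9, 54.5, 28.0) bench -0.0007
 ang -16.595875567176925 mean [0.46307803 0.2044462  0.01560237]
 hub (463.8, 204.0, 25.8, 25.6, 45.8) [0.46391048 0.20400054 0.04552033] 0.04890433088083518
w1 3371 (609.6, 202.3, 84.2, 83.9, 15.6) bench -0.0007
 blocks (609.7, 202.1, 76.5, 76.2, 15.6) [0.60850038 0.20245707 0.03110871] -74.58033808788488 -74.39231008099273
top0 408 (463.0, 203.2, 77.7, 60.4, 16.8) bench -0.0007
 ang -16.579809372186396 mean [0.46085669 0.20010755 0.01569037]
 hub (462.3, 202.6, 25.8, 25.1, 6.4) [0.46191203 0.20189956 0.04491683] 0.051016001732030136
top0 1595 (604.9, 210.5, 84.3, 118.4, 16.0) bench -0.0008
 blocks (608.7, 201.3, 76.8, 76.1, 15.4) [0.60806995 0.20053249 0.03107571] -74.2975112369054 -74.28057774326793
```

Add to h.py:
```python
def go(x,y,z,yaw=None):
    """tool shift + spin to reach world TCP; yaw = world angle of tool y (mod 180)"""
    s=robot.read_state();M=R.from_quat(s['tcp_rot']).as_matrix();d=M.T@(np.array([x,y,z])-s['ee_pos'])
    a=np.degrees(np.arctan2(M[1,1],M[0,1]))
    sp=0 if yaw is None else -((yaw-a+90)%180-90)
    print('t',round(s['clock'],2),'pos',s['ee_pos'].round(4),'yaw',a.round(2),'tilt',M[:2,2].round(4),'shift',d.round(4),'spin',round(sp,1),'j7',s['joints'][6].round(2),'w',s['grip_width'].round(4),'gf',round(s['grip_force'],1),'F',s['force'].round(1))
```

```text
(no output)
```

Converted, 0.195 m is 0.65, 0.175 m is 0.5833.

Call:
{"op": "servo_tool", "data": {
  "rows": [1, 0.0567, -0.01, 0.1167, 0, 1, 0.1133, -0.02, 0.2333, 0, 1, 0.17, -0.0333, 0.35, 0, 1, 0.228, -0.0437, 0.4667, 0, 1, 0.228, -0.0437, 0.5833, 0, 1, 0.228, -0.0437, 0.65, 0, 1, 0.228, -0.0437, 0.65, 0, 1, 0.228, -0.0437, 0.65, 0]
}}

```text
clock: 2.87
ee_pos: [0.4606, 0.2087, 0.0995]
tcp_rot: [0.147, 0.989, -0.0, -0.001]
force: [1.0, 0.5, 0.3]
grip_width: 0.0916
grip_force: 0.0
```

```bash
python3 -c "
from h import *
go(.464,.204,.032,73.4)"
```

```text
Traceback (most recent call last):
  File "h.py", line 28, in go
    print('t',round(s['clock'],2),'pos',s['ee_pos'].round(4),'yaw',a.round(2),'tilt',M[:2,2].round(4),'shift',d.round(4),'spin',round(sp,1),'j7',s['joints'][6].round(2),'w',s['grip_width'].round(4),'gf',round(s['grip_force'],1),'F',s['force'].round(1))
                                                                                                                                                                             ^^^^^^^^^^^^^^^^^^^^^
AttributeError: 'float' object has no attribute 'round'
```

```bash
sed -i "s/s\['grip_width'\].round(4)/round(s['grip_width'],4)/" h.py; python3 -c "
from h import *
go(.464,.204,.032,73.4);s=robot.read_state();print(s['joint_velocities'].round(3))"
```

```text
t 2.87 pos [0.4606 0.2087 0.0995] yaw 73.06 tilt [-0.0019 -0.0004] shift [-0.0048 -0.0034  0.0675] spin -0.3 j7 0.86 w 0.0916 gf 0.0 F [1.  0.5 0.3]
[ 0.007 -0.034  0.015 -0.038  0.006  0.013  0.001]
```

Converted, 0.025 m is 0.0833, -0.0048 m is -0.016.

Call:
{"op": "servo_tool", "data": {
  "rows": [1, -0.01, -0.0067, 0.0333, 0, 1, -0.016, -0.0113, 0.0667, 0, 1, -0.016, -0.0113, 0.0833, 0, 1, -0.016, -0.0113, 0.0833, 0, 1, -0.016, -0.0113, 0.0833, 0]
}}

```text
clock: 3.28
ee_pos: [0.4654, 0.2027, 0.0747]
tcp_rot: [0.149, 0.989, -0.0, -0.0]
force: [0.1, 0.0, -0.2]
grip_width: 0.092
grip_force: 0.0
```

```bash
python3 -c "
from h import *
go(.464,.204,.032,73.4);s=robot.read_state();print(s['joint_velocities'].round(3))
img,W=cloud('wrist');P=near(W,np.array([.464,.204]),.022,.03,.06);print(rect(P),len(P),P.mean(0))
"
```

```text
t 3.28 pos [0.4654 0.2027 0.0747] yaw 72.91 tilt [-0.0002 -0.    ] shift [0.0017 0.0008 0.0427] spin -0.5 j7 0.89 w 0.092 gf 0.0 F [ 0.1  0.  -0.2]
[-0.001 -0.009  0.001 -0.006  0.001  0.004 -0.   ]
(463.2, 203.8, 26.4, 25.4, 32.0) 1487 [0.46178864 0.20388116 0.04540546]
```

Converted, 0.0427 m is 0.1423, 0.0017 m is 0.0057.

Call:
{"op": "servo_tool", "data": {
  "rows": [1, 0.0057, 0.0027, 0.0667, 0, 1, 0.0057, 0.0027, 0.1167, 0, 1, 0.0057, 0.0027, 0.1423, 0, 1, 0.0057, 0.0027, 0.1423, 0, 1, 0.0057, 0.0027, 0.1423, 0, 0.15, 0.0057, 0.0027, 0.1423, 0, 0.15, 0.0057, 0.0027, 0.1423, 0, 0.15, 0.0057, 0.0027, 0.1423, 0]
}}

```text
clock: 4.0
ee_pos: [0.4645, 0.2044, 0.0327]
tcp_rot: [0.148, 0.989, 0.0, 0.0]
force: [0.3, -0.3, -0.5]
grip_width: 0.0761
grip_force: 0.0
```

Call:
{"op": "servo_tool", "data": {
  "rows": [0.15, 0, 0, 0, 0, 0.15, 0, 0, 0, 0, 0.15, 0, 0, 0, 0, 0.15, 0, 0, 0, 0]
}}

```text
clock: 4.33
ee_pos: [0.464, 0.2041, 0.0321]
tcp_rot: [0.148, 0.989, 0.0, 0.0]
force: [-0.3, -0.7, 0.0]
grip_width: 0.0498
grip_force: 0.0
```

Call:
{"op": "servo_tool", "data": {
  "rows": [0.0, 0, 0, 0, 0, 0.0, 0, 0, 0, 0, 0.0, 0, 0, 0, 0, 0.0, 0, 0, 0, 0, 0.0, 0, 0, 0, 0, 0, 0, 0, 0, 0]
}}

```text
clock: 4.83
ee_pos: [0.4639, 0.204, 0.032]
tcp_rot: [0.148, 0.989, -0.0, -0.0]
force: [-0.2, -0.7, 0.1]
grip_width: 0.0245
grip_force: 29.8
```

Converted, -0.08 m is -0.2667, -0.05 m is -0.1667.

Call:
{"op": "servo_tool", "data": {
  "rows": [0, 0, 0, -0.0667, 0, 0, 0, 0, -0.1667, 0, 0, 0, 0, -0.2667, 0, 0, 0, 0, -0.2667, 0, 0, 0, 0, -0.2667, 0]
}}

```text
clock: 5.25
ee_pos: [0.465, 0.2048, 0.1133]
tcp_rot: [0.148, 0.989, 0.001, 0.001]
force: [-0.2, 0.4, -2.8]
grip_width: 0.0242
grip_force: 29.8
```

Run:
```python
from h import *
go(.6095,.202,.112,73.0+32.1)
img,W=cloud('wrist');cv2.imwrite('pics/w2.png',img[...,::-1]);np.save('w2.npy',W)
p=robot.read_state()['ee_pos']
P=near(W,p,.05,.06,.11);print(len(P));Q=P[P[:,2]<p[2]-.013];m=p[:2];print(rect(Q),four(Q,m),len(Q),Q.mean(0), p)
```

```text
t 5.25 pos [0.465  0.2048 0.1133] yaw 72.94 tilt [0.0029 0.002 ] shift [-0.139   0.0397  0.0017] spin -32.2 j7 0.87 w 0.0242 gf 29.8 F [-0.2  0.4 -2.8]
1730
(464.6, 205.2, 48.3, 58.7, 35.2) -17.409868116515273 1172 [0.45151234 0.21024316 0.09643739] [0.46399596 0.20434154 0.11205843]
```

View pics/w2.png

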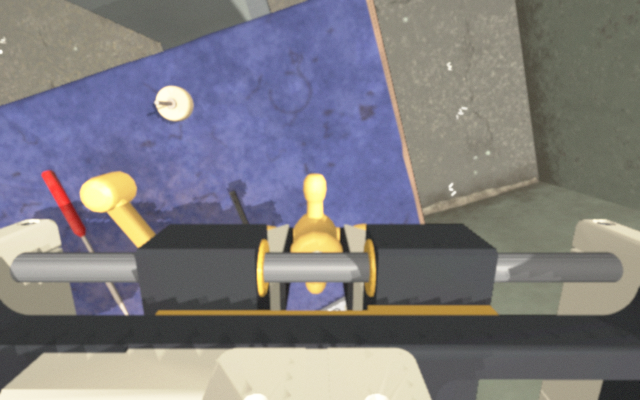

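The handle is held level at (315,220), with its arms along the tool axes. I'll carry it to the nest next.

Converted, -0.138 m is -0.46, -0.116 m is -0.3867, -32.5 degrees is -0.2708.

Call:
{"op": "servo_tool", "data": {
  "rows": [0, -0.0767, 0.022, 0, -0.0458, 0, -0.1533, 0.044, 0, -0.0917, 0, -0.2333, 0.0667, 0, -0.1375, 0, -0.31, 0.088, 0, -0.1833, 0, -0.3867, 0.11, 0, -0.2292, 0, -0.46, 0.132, 0, -0.2708, 0, -0.46, 0.132, 0, -0.2708, 0, -0.46, 0.132, 0, -0.2708]
}}

```text
clock: 5.97
ee_pos: [0.6073, 0.2006, 0.1097]
tcp_rot: [-0.133, 0.991, -0.0, -0.001]
force: [-0.3, -0.5, -1.9]
grip_width: 0.0242
grip_force: 29.8
```

Call:
{"op": "servo_tool", "data": {
  "rows": [0, 0, 0, 0, 0, 0, 0, 0, 0, 0]
}}

```text
clock: 6.13
ee_pos: [0.6059, 0.2017, 0.111]
tcp_rot: [-0.134, 0.991, -0.0, -0.001]
force: [0.3, 0.2, -0.9]
grip_width: 0.0244
grip_force: 29.8
```

Run:
```python
from h import *
go(.6097,.202,.042,105.5)
img,W=cloud('wrist')
P=near(W,np.array([.6097,.202]),.07,.005,.034);print(len(P),rect(P));
```

```text
t 6.13 pos [0.6059 0.2017 0.111 ] yaw 105.41 tilt [-0.0024 -0.0004] shift [-0.0039 -0.0007  0.069 ] spin -0.1 j7 1.47 w 0.0244 gf 29.8 F [ 0.3  0.2 -0.9]
6569 (598.1, 198.6, 60.2, 84.0, 15.4)
```

Converted, 0.035 m is 0.1167, 0.01 m is 0.0333.

Call:
{"op": "servo_tool", "data": {
  "rows": [0, -0.0123, -0.0023, 0.0333, 0, 0, -0.0123, -0.0023, 0.0833, 0, 0, -0.0123, -0.0023, 0.1167, 0, 0, -0.0123, -0.0023, 0.1167, 0, 0, -0.0123, -0.0023, 0.1167, 0, 0, -0.0123, -0.0023, 0.1167, 0]
}}

```text
clock: 6.68
ee_pos: [0.6114, 0.2019, 0.0773]
tcp_rot: [-0.134, 0.991, 0.0, 0.0]
force: [-0.2, 0.6, -2.5]
grip_width: 0.0244
grip_force: 29.8
```

Run:
```python
from h import *
go(.6097,.202,.042,105.5)
```

```text
t 6.68 pos [0.6114 0.2019 0.0773] yaw 105.44 tilt [0.0002 0.0001] shift [0.0017 0.0005 0.0353] spin -0.1 j7 1.48 w 0.0244 gf 29.8 F [-0.2  0.6 -2.5]
```

Call:
{"op": "servo_tool", "data": {
  "rows": [0, 0.005, 0.0017, 0.02, 0, 0, 0.005, 0.0017, 0.04, 0, 0, 0.005, 0.0017, 0.06, 0, 0, 0.005, 0.0017, 0.08, 0, 0, 0.005, 0.0017, 0.1, 0, 0, 0.005, 0.0017, 0.1133, 0, 0, 0.005, 0.0017, 0.1183, 0, 0, 0.005, 0.0017, 0.1183, 0]
}}

```text
clock: 7.35
ee_pos: [0.6097, 0.2015, 0.0418]
tcp_rot: [-0.134, 0.991, -0.0, -0.0]
force: [-2.8, -1.2, 3.3]
grip_width: 0.0247
grip_force: 29.9
```

Call:
{"op": "servo_tool", "data": {
  "rows": [0, 0, 0, 0, 0, 0, 0, 0, 0, 0]
}}

```text
clock: 7.52
ee_pos: [0.6097, 0.2015, 0.0418]
tcp_rot: [-0.134, 0.991, -0.0, -0.0]
force: [-2.3, -2.3, 5.5]
grip_width: 0.0244
grip_force: 29.9
```

Call:
{"op": "servo_tool", "data": {
  "rows": [0.6, 0, 0, 0, 0, 0.6, 0, 0, 0, 0, 0.6, 0, 0, 0, 0, 0.6, 0, 0, 0, 0, 0.6, 0, 0, 0, 0]
}}

```text
clock: 7.93
ee_pos: [0.6098, 0.202, 0.0414]
tcp_rot: [-0.134, 0.991, 0.0, 0.0]
force: [0.8, 0.1, -0.0]
grip_width: 0.0525
grip_force: 0.0
```

Converted, -0.18 m is -0.6, -0.16 m is -0.5333, 15 degrees is 0.125.

Call:
{"op": "servo_tool", "data": {
  "rows": [0.6, 0, 0, -0.05, 0, 0.6, 0, 0, -0.1333, 0, 0.6, 0, 0, -0.2667, 0, 1, 0.1, 0, -0.4, 0.0417, 1, 0.1667, 0, -0.5333, 0.0833, 1, 0.1667, 0, -0.6, 0.125, 1, 0.1667, 0, -0.6, 0.125, 1, 0.1667, 0, -0.6, 0.125]
}}

```text
clock: 8.6
ee_pos: [0.5624, 0.1891, 0.2238]
tcp_rot: [-0.004, 1.0, 0.001, 0.002]
force: [-0.7, -0.3, 0.1]
grip_width: 0.0841
grip_force: 0.0
```

Run:
```python
from h import *
go(.5,.0,.28,72)
img,W=cloud('wrist');np.save('w3.npy',W);cv2.imwrite('pics/w3.png',img[...,::-1])
m=np.array([.6097,.202]);P=near(W,m,.025,.05,.08);print(rect(P),P[:,2].max(),np.median(P[:,2]))
```

```text
t 8.6 pos [0.5624 0.1891 0.2238] yaw 90.47 tilt [0.0042 0.002 ] shift [ 0.0637 -0.1885 -0.0568] spin 18.5 j7 1.22 w 0.0841 gf 0.0 F [-0.7 -0.3  0.1]
(609.0, 202.0, 25.1, 25.8, 5.5) 0.059565788326785274 0.05580334769368178
```

View pics/w3.png

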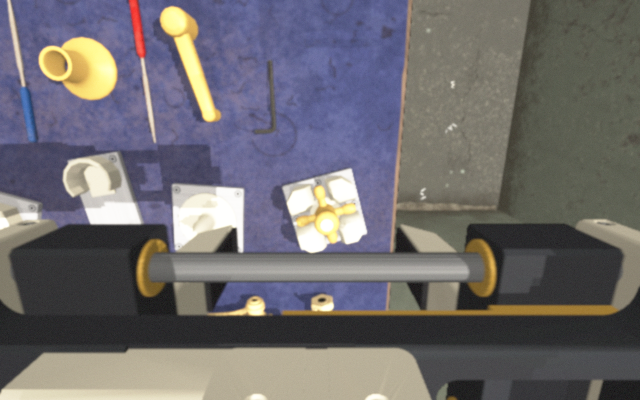

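Cross handle is seated: its hub is at (325,220) with the arms in the slots. Next I'll hover over the lever pair.

Converted, -0.185 m is -0.6167, -0.152 m is -0.5067.

Call:
{"op": "servo_tool", "data": {
  "rows": [1, 0, -0.1267, -0.0367, 0, 1, 0, -0.2533, -0.0733, 0, 1, 0, -0.38, -0.11, 0, 1, 0, -0.5067, -0.1467, 0, 1, 0, -0.6167, -0.1833, 0, 1, 0, -0.6167, -0.1833, 0, 1, 0, -0.6167, -0.1833, 0, 1, 0, -0.6167, -0.1833, 0]
}}

```text
clock: 9.32
ee_pos: [0.5626, 0.0041, 0.2751]
tcp_rot: [-0.004, 1.0, 0.0, -0.001]
force: [-0.5, 0.2, 0.6]
grip_width: 0.0917
grip_force: 0.0
```

Run:
```python
from h import *
go(.5,.0,.28,90)
img,W=cloud('wrist');np.save('w4.npy',W);cv2.imwrite('pics/w4.png',img[...,::-1])
c=np.array([.444,.06]);print('bench',bench(W,c))
P=near(W,c,.085,.005,.045)
# keep the connected lever: drop thin tools
print(len(P),rect(P));d=P[:,:2]-np.median(P[:,:2],0)
H=near(W,c,.085,.030,.045);print('hub',rect(H),H.mean(0))
B=P[(P[:,2]>.018)&(P[:,2]<.03)]
h=np.array(rect(H)[:2])/1e3
B=B[np.hypot(*(B[:,:2]-h).T)>.022]
l=cv2.fitLine(B[:,:2].astype(np.float32),cv2.DIST_HUBER,0,.001,.001).ravel();print('bar',len(B),np.degrees(np.arctan2(l[1],l[0])),rect(B),l)
F=P[np.hypot(*(P[:,:2]-h).T)>.084];print('foot',rect(F),F.mean(0))
c=np.array([.605,-.056]);P=near(W,c,.08,.005,.04);print('nest',len(P),rect(P))
P=near(W,c,.08,.026,.04);print('tops',rect(P))
for n in ('lever_handle','lever_nest'):print(n,robot.tip_of('wrist',n)[:1])
```

```text
t 9.32 pos [0.5626 0.0041 0.2751] yaw 90.47 tilt [-0.0022  0.0003] shift [ 0.0627 -0.0036 -0.0048] spin 0.5 j7 1.55 w 0.0917 gf 0.0 F [-0.5  0.2  0.6]
bench -0.0007
1993 (442.1, 70.0, 127.9, 141.0, 2.6)
hub (411.1, 50.5, 23.6, 24.5, 33.7) [0.41132096 0.0502453  0.0327331 ]
bar 835 15.844983 (468.5, 67.5, 77.3, 15.7, 16.5) [0.96200395 0.27303562 0.46632022 0.06582414]
foot (484.0, 74.1, 43.9, 148.5, 15.4) [0.49438172 0.06192986 0.01797284]
nest 4247 (606.3, -30.7, 132.1, 110.4, 10.1)
tops (600.1, -57.4, 109.4, 51.3, 9.6)
lever_handle [{'point': [0.4404, 0.0576, -0.0001], 'p': 0.61}]
lever_nest [{'point': [0.6063, -0.0568, -0.0013], 'p': 0.78}]
```

View pics/w4.png

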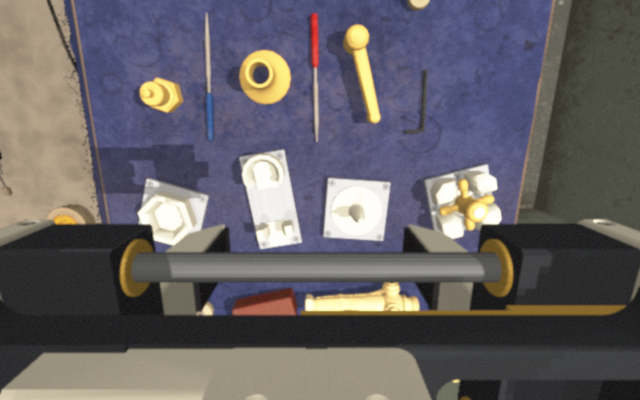

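All the remaining parts and nests show: lever (360,75), lever nest (270,200), bonnet (160,95), hex nest (172,215), bell (265,75) and spigot nest (357,210). I'll refine the nests and the other parts from this same cloud.

Run:
```python
from h import *
W=np.load('w4.npy')
def box(c,a,hx,hy,z0,z1):
    P=W.reshape(-1,3);t=np.radians(a);d=P[:,:2]-c;u=d@[np.cos(t),np.sin(t)];v=d@[-np.sin(t),np.cos(t)]
    k=(abs(u)<hx)&(abs(v)<hy)&(P[:,2]>z0)&(P[:,2]<z1);return P[k],u[k],v[k]
P,u,v=box(np.array([.605,-.056]),10,.075,.038,.005,.04);r=rect(P);print('lever nest',r)
c=np.array(r[:2])/1e3
P,u,v=box(c,10,.075,.038,.026,.04);k=u<0
print(' cup',rect(P[k]),'fork',rect(P[~k]), 'fork v by sign',v[~k].min(),v[~k].max(),'cup v',v[k].min(),v[k].max(),'cup u',u[k].min())
for n,c in (('hex',(.629,-.196)),('spig',(.624,.06))):
    P=near(W,np.array(c),.062,.005,.06);r=rect(P);c=np.array(r[:2])/1e3;print(n,len(P),r)
    P=near(W,c,.045,.02,.06);print('  top',rect(P),P[:,2].max(),four(P,np.array(rect(P)[:2])/1e3,6))
for n,c in (('bonnet',(.475,-.185)),('bell',(.452,-.06))):
    P=near(W,np.array(c),.036,.005,.07);r=rect(P);print(n,len(P),r,rect(P[P[:,2]>.04]))
```

```text
lever nest (610.8, -55.4, 132.2, 60.4, 10.0)
 cup (565.3, -63.5, 38.9, 51.2, 11.5) fork (646.8, -48.9, 14.4, 47.1, 9.6) fork v by sign -0.023394987038051842 0.023677069958590678 cup v -0.025535841526560646 0.025735557209866908 cup u -0.0656046309359588
hex 3085 (627.2, -191.1, 84.5, 74.6, 73.4)
  top (630.2, -190.8, 62.9, 66.7, 44.2) 0.029621194997251576 16.41434777246722
spig 3595 (622.6, 60.2, 83.9, 84.2, 86.5)
  top (621.2, 59.5, 14.7, 17.1, 33.3) 0.05427002593551378 22.954916764538808
bonnet 1033 (475.9, -180.2, 34.7, 36.0, 71.4) (474.8, -183.8, 26.2, 25.9, 1.3)
bell 1586 (452.7, -59.6, 58.3, 59.5, 89.6) (451.9, -59.5, 29.5, 29.7, 87.4)
```

Converted, 0.19 m is 0.6333, 0.06 m is 0.2, -15.4 degrees is -0.1283.

Call:
{"op": "servo_tool", "data": {
  "rows": [0.5, 0.08, 0.04, 0.1, -0.0417, 0.5, 0.16, 0.08, 0.2, -0.0833, 0.5, 0.24, 0.12, 0.3, -0.1283, 0.5, 0.32, 0.16, 0.4, -0.1283, 0.5, 0.39, 0.19, 0.5, -0.1283, 0.5, 0.39, 0.19, 0.6, -0.1283, 0.5, 0.39, 0.19, 0.6333, -0.1283, 0.5, 0.39, 0.19, 0.6333, -0.1283]
}}

```text
clock: 10.13
ee_pos: [0.4431, 0.0606, 0.084]
tcp_rot: [-0.139, 0.99, -0.0, -0.003]
force: [-0.2, 0.4, -0.3]
grip_width: 0.0469
grip_force: 0.0
```

Call:
{"op": "servo_tool", "data": {
  "rows": [0.5, 0, 0, 0, 0, 0.5, 0, 0, 0, 0, 0.5, 0, 0, 0, 0]
}}

```text
clock: 10.38
ee_pos: [0.4465, 0.06, 0.0875]
tcp_rot: [-0.138, 0.99, 0.0, 0.001]
force: [0.0, 0.3, -0.5]
grip_width: 0.0458
grip_force: 0.0
```

Run:
```python
from h import *
go(.4457,.0602,.018,105.9)
img,W=cloud('wrist');np.save('w5.npy',W);cv2.imwrite('pics/w5.png',img[...,::-1])
c=np.array([.446,.06]);
P=near(W,np.array([.411,.05]),.02,.03,.045);print('hub',rect(P),len(P))
B=near(W,c,.06,.018,.03);B=B[np.hypot(*(B[:,:2]-[.411,.05]).T)>.022];l=cv2.fitLine(B[:,:2].astype(np.float32),cv2.DIST_HUBER,0,.001,.001).ravel();print(len(B),np.degrees(np.arctan2(l[1],l[0])),l)
```

```text
t 10.38 pos [0.4465 0.06   0.0875] yaw 105.84 tilt [0.0019 0.0006] shift [0.0009 0.0004 0.0695] spin -0.1 j7 1.65 w 0.0458 gf 0.0 F [ 0.   0.3 -0.5]
hub (410.8, 50.1, 24.4, 24.3, 10.1) 1108
1392 16.179739 [0.9603923  0.2786515  0.456121   0.06308228]
```

View pics/w5.png

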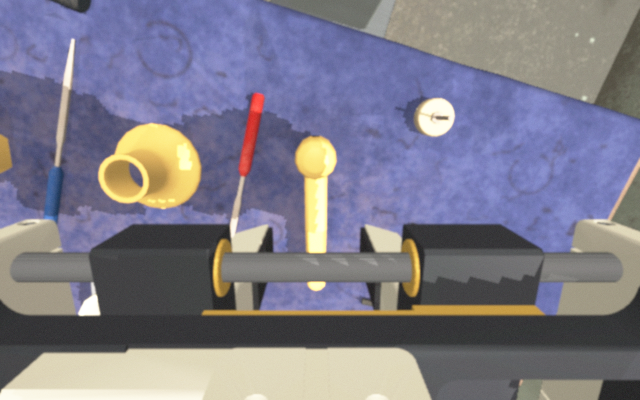

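The lever bar at (316,200) is centred between the fingers and the red screwdriver is clear. I'll go down and grip.

Converted, 0.0695 m is 0.2317, 0.062 m is 0.2067.

Call:
{"op": "servo_tool", "data": {
  "rows": [0.5, 0.0017, 0.0013, 0.0667, 0, 0.5, 0.0017, 0.0013, 0.15, 0, 0.5, 0.0017, 0.0013, 0.2067, 0, 0.5, 0.0017, 0.0013, 0.2317, 0, 0.5, 0.0017, 0.0013, 0.2317, 0, 0, 0.0017, 0.0013, 0.2317, 0, 0, 0.0017, 0.0013, 0.2317, 0, 0, 0.0017, 0.0013, 0.2317, 0]
}}

```text
clock: 11.1
ee_pos: [0.4458, 0.0601, 0.0181]
tcp_rot: [-0.138, 0.99, 0.0, 0.001]
force: [0.0, 0.1, 0.2]
grip_width: 0.0308
grip_force: 0.0
```

Call:
{"op": "servo_tool", "data": {
  "rows": [0, 0, 0, 0, 0, 0, 0, 0, 0, 0, 0, 0, 0, 0, 0, 0, 0, 0, 0, 0, 0, 0, 0, 0, 0]
}}

```text
clock: 11.52
ee_pos: [0.4454, 0.0599, 0.0175]
tcp_rot: [-0.138, 0.99, 0.0, 0.001]
force: [-0.8, -1.8, 6.3]
grip_width: 0.0147
grip_force: 30.0
```

Run:
```python
from h import *
go(.6065,-.0562,.09,99.8)
```

```text
t 11.52 pos [0.4454 0.0599 0.0175] yaw 105.82 tilt [0.001  0.0002] shift [-0.1234 -0.1557 -0.0724] spin 6.0 j7 1.67 w 0.0147 gf 30.0 F [-0.8 -1.8  6.3]
```

Converted, -0.1557 m is -0.519, -0.1234 m is -0.4113, 6 degrees is 0.05.

Call:
{"op": "servo_tool", "data": {
  "rows": [0, 0, 0, -0.0667, 0, 0, 0, 0, -0.1667, 0, 0, 0, 0, -0.2667, 0, 0, -0.08, -0.1033, -0.3, 0.0167, 0, -0.16, -0.2067, -0.3, 0.0333, 0, -0.24, -0.31, -0.3, 0.05, 0, -0.32, -0.4133, -0.3, 0.05, 0, -0.4113, -0.519, -0.3, 0.05]
}}

```text
clock: 12.18
ee_pos: [0.6063, -0.0573, 0.1069]
tcp_rot: [-0.086, 0.996, 0.0, -0.001]
force: [0.9, 0.6, -2.2]
grip_width: 0.0148
grip_force: 30.0
```

Call:
{"op": "servo_tool", "data": {
  "rows": [0, 0, 0, 0, 0, 0, 0, 0, 0, 0, 0, 0, 0, 0, 0]
}}

```text
clock: 12.43
ee_pos: [0.605, -0.0559, 0.1062]
tcp_rot: [-0.086, 0.996, 0.0, -0.001]
force: [-0.3, 0.1, -2.0]
grip_width: 0.0147
grip_force: 30.0
```

Run:
```python
from h import *
go(.6065,-.0562,.028,99.9)
p=robot.read_state()['ee_pos']
img,W=cloud('wrist');np.save('w6.npy',W);cv2.imwrite('pics/w6.png',img[...,::-1])
H=near(W,p-[.036,.006,0],.03,p[2]+.008,p[2]+.03);print('hub',rect(H),H.mean(0),len(H),np.percentile(H[:,2],95))
P=near(W,np.array([.57,-.0625]),.035,.022,.034);print('cup',rect(P),len(P))
```

```text
t 12.43 pos [ 0.605  -0.0559  0.1062] yaw 99.81 tilt [-0.0021  0.0004] shift [-0.0016 -0.0007  0.0782] spin -0.1 j7 1.84 w 0.0147 gf 30.0 F [-0.3  0.1 -2. ]
hub (577.3, -61.1, 43.2, 29.8, 12.0) [ 0.57367255 -0.06058337  0.12034434] 3667 0.1243527720985051
cup (564.8, -64.6, 37.7, 51.2, 15.6) 1382
```

View pics/w6.png

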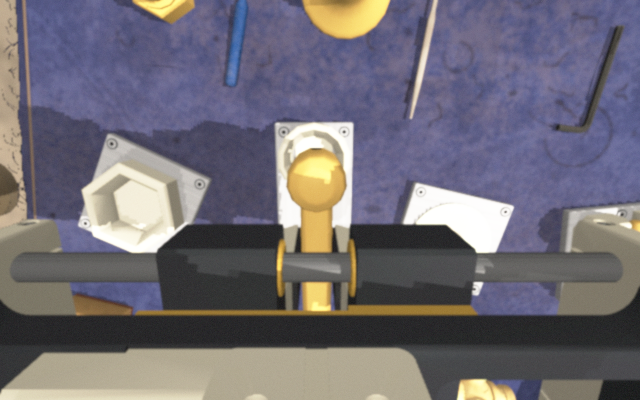

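The lever is level at (316,180), over its nest at (314,170). Lowering it in two stages.

Converted, 0.048 m is 0.16, 0.045 m is 0.15.

Call:
{"op": "servo_tool", "data": {
  "rows": [0, -0.0053, -0.0023, 0.05, 0, 0, -0.0053, -0.0023, 0.1, 0, 0, -0.0053, -0.0023, 0.15, 0, 0, -0.0053, -0.0023, 0.16, 0, 0, -0.0053, -0.0023, 0.16, 0, 0, -0.0053, -0.0023, 0.16, 0]
}}

```text
clock: 12.98
ee_pos: [0.6074, -0.0558, 0.0596]
tcp_rot: [-0.086, 0.996, 0.0, -0.0]
force: [0.1, -0.5, -2.3]
grip_width: 0.015
grip_force: 30.0
```

Run:
```python
from h import *
go(.6065,-.0562,.0275,99.9)
```

```text
t 12.98 pos [ 0.6074 -0.0558  0.0596] yaw 99.88 tilt [-0.      0.0003] shift [ 0.0009 -0.0002  0.0321] spin -0.0 j7 1.85 w 0.015 gf 30.0 F [ 0.1 -0.5 -2.3]
```

Converted, 0.0322 m is 0.1073, -0.0002 m is -0.0007.

Call:
{"op": "servo_tool", "data": {
  "rows": [0, 0.0027, -0.0007, 0.02, 0, 0, 0.0027, -0.0007, 0.04, 0, 0, 0.0027, -0.0007, 0.06, 0, 0, 0.0027, -0.0007, 0.08, 0, 0, 0.0027, -0.0007, 0.0967, 0, 0, 0.0027, -0.0007, 0.105, 0, 0, 0.0027, -0.0007, 0.1073, 0, 0, 0.0027, -0.0007, 0.1073, 0]
}}

```text
clock: 13.65
ee_pos: [0.6065, -0.0569, 0.0275]
tcp_rot: [-0.086, 0.996, 0.0, -0.0]
force: [-4.8, -0.1, 10.5]
grip_width: 0.0144
grip_force: 30.0
```

Call:
{"op": "servo_tool", "data": {
  "rows": [0, 0, 0, 0, 0, 0, 0, 0, 0, 0]
}}

```text
clock: 13.82
ee_pos: [0.6065, -0.0569, 0.0275]
tcp_rot: [-0.086, 0.996, 0.0, -0.0]
force: [-4.2, -0.2, 11.6]
grip_width: 0.0151
grip_force: 30.0
```

Converted, -0.08 m is -0.2667, -0.045 m is -0.15.

Call:
{"op": "servo_tool", "data": {
  "rows": [0.45, 0, 0, 0, 0, 0.45, 0, 0, 0, 0, 0.45, 0, 0, 0, 0, 0.45, 0, 0, 0, 0, 0.45, 0, 0, -0.05, 0, 0.45, 0, 0, -0.15, 0, 0.45, 0, 0, -0.2667, 0]
}}

```text
clock: 14.4
ee_pos: [0.6053, -0.0567, 0.1058]
tcp_rot: [-0.086, 0.996, 0.0, -0.002]
force: [0.9, -0.9, -0.3]
grip_width: 0.0415
grip_force: 0.0
```

Converted, -0.17 m is -0.5667, -0.14 m is -0.4667, 10 degrees is 0.0833.

Call:
{"op": "servo_tool", "data": {
  "rows": [0.5, 0.0367, -0.0667, -0.0933, 0.0167, 0.5, 0.0767, -0.1333, -0.1867, 0.0333, 0.5, 0.1167, -0.2, -0.28, 0.05, 0.5, 0.1567, -0.2667, -0.3733, 0.0667, 0.5, 0.1967, -0.3333, -0.4667, 0.0833, 0.5, 0.229, -0.41, -0.5667, 0.0833, 0.5, 0.229, -0.41, -0.5667, 0.0833, 0.5, 0.229, -0.41, -0.5667, 0.0833]
}}

```text
clock: 15.07
ee_pos: [0.5606, -0.1919, 0.2787]
tcp_rot: [0.003, 1.0, -0.001, 0.002]
force: [-0.1, 0.4, 0.2]
grip_width: 0.0456
grip_force: 0.0
```

```bash
cat >> h.py <<'E'
def plane(W,c,r,z0,z1):
    P=near(W,c,r,z0,z1);return rect(P),len(P),P.mean(0).round(4).tolist()
E
python3 - <<'E'
from h import *
go(.475,-.184,.1,90)
img,W=cloud('wrist');np.save('w7.npy',W);cv2.imwrite('pics/w7.png',img[...,::-1])
c=np.array([.629,-.193]);print('nest',plane(W,c,.062,.005,.04));print('bench',bench(W,c))
print('ring',plane(W,c,.045,.024,.034));print('plate',plane(W,c,.062,.005,.011))
c=np.array([.475,-.183]);print('all',plane(W,c,.03,.005,.06),'hexface',plane(W,c,.03,.012,.0195),'barrel',plane(W,c,.025,.04,.047),'spindle',plane(W,c,.025,.05,.06))
H=near(W,c,.03,.0155,.0195)
for n in(6,):print('hexang',four(H,np.array(rect(H)[:2])/1e3,n))
c=np.array([.611,-.055]);print('lever hub',plane(W,np.array([.571,-.062]),.02,.04,.05))
E
```

```text
t 15.07 pos [ 0.5606 -0.1919  0.2787] yaw 89.65 tilt [ 0.0038 -0.0013] shift [0.0863 0.0076 0.1784] spin -0.4 j7 1.9 w 0.0456 gf 0.0 F [-0.1  0.4  0.2]
nest ((632.5, -192.9, 84.2, 84.3, 73.8), 3473, [0.6287, -0.1927, 0.0145])
bench -0.0008
ring ((632.4, -193.0, 70.6, 63.1, 13.8), 885, [0.6318, -0.1928, 0.0271])
plate ((632.5, -192.9, 84.2, 84.3, 73.8), 2095, [0.6266, -0.1924, 0.0082])
all ((474.9, -184.1, 35.1, 40.1, 43.5), 764, [0.4756, -0.1844, 0.0331]) hexface ((474.9, -184.1, 35.1, 40.1, 43.5), 242, [0.4757, -0.1841, 0.0174]) barrel ((475.4, -183.9, 25.5, 25.5, 89.7), 378, [0.4749, -0.1842, 0.0434]) spindle ((474.7, -184.3, 8.0, 7.7, 62.3), 48, [0.4748, -0.1842, 0.0537])
hexang 12.570033336390567
lever hub ((570.6, -62.2, 23.5, 23.8, 42.9), 305, [0.5701, -0.0628, 0.0429])
```

View pics/w7.png

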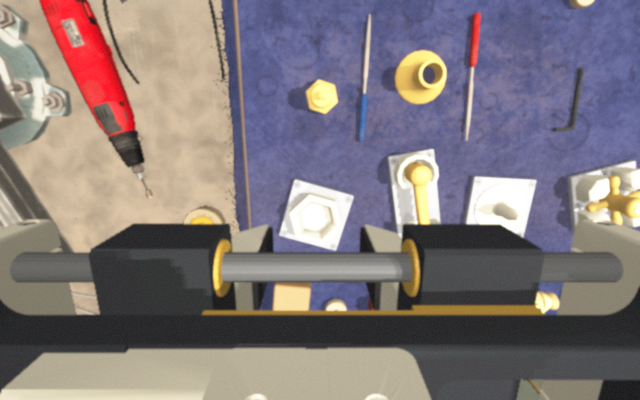

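The lever is seated: its hub is at (420,175) in the cup and its top is 10 mm higher than before. The bonnet (321,97) and hex nest (316,215) already have nearly the same yaw.

Converted, 0.178 m is 0.5933, 0.0076 m is 0.0253.

Call:
{"op": "servo_tool", "data": {
  "rows": [0.5, 0.06, 0.0033, 0.12, 0, 0.5, 0.1167, 0.0067, 0.24, 0, 0.5, 0.1733, 0.0133, 0.36, 0, 0.5, 0.2333, 0.02, 0.48, 0, 0.5, 0.2867, 0.0253, 0.5667, 0, 0.5, 0.2867, 0.0253, 0.5933, 0, 0.5, 0.2867, 0.0253, 0.5933, 0, 0.5, 0.2867, 0.0253, 0.5933, 0]
}}

```text
clock: 15.78
ee_pos: [0.4748, -0.181, 0.0984]
tcp_rot: [0.001, 1.0, 0.0, -0.0]
force: [0.9, -0.3, 0.1]
grip_width: 0.0458
grip_force: 0.0
```

Call:
{"op": "servo_tool", "data": {
  "rows": [0.5, 0, 0, 0, 0, 0.5, 0, 0, 0, 0]
}}

```text
clock: 15.95
ee_pos: [0.4759, -0.1819, 0.0999]
tcp_rot: [0.001, 1.0, -0.0, 0.001]
force: [0.9, 0.3, -0.1]
grip_width: 0.0463
grip_force: 0.0
```

Run:
```python
from h import *
go(.475,-.184,.033,90)
img,W=cloud('wrist')
c=np.array([.475,-.184]);print('hexface',plane(W,c,.03,.0155,.0195),'barrel',plane(W,c,.025,.04,.047),'spindle',plane(W,c,.025,.05,.06))
H=near(W,c,.03,.0155,.0195);print('hexang corners',four(H,c,6))
```

```text
t 15.95 pos [ 0.4759 -0.1819  0.0999] yaw 89.88 tilt [ 0.0025 -0.0005] shift [ 0.0011 -0.0021  0.0669] spin -0.1 j7 1.96 w 0.0463 gf 0.0 F [ 0.9  0.3 -0.1]
hexface ((471.3, -185.1, 34.2, 36.3, 9.2), 444, [0.4668, -0.1842, 0.0174]) barrel ((474.6, -184.6, 26.4, 26.2, 15.7), 984, [0.4733, -0.1846, 0.0434]) spindle ((474.7, -184.7, 8.5, 8.7, 8.3), 149, [0.4744, -0.1847, 0.0536])
hexang corners 11.929961044221109
```

Converted, 0.0669 m is 0.223, 0.06 m is 0.2.

Call:
{"op": "servo_tool", "data": {
  "rows": [0.5, 0.004, -0.0087, 0.0667, 0, 0.5, 0.004, -0.0087, 0.15, 0, 0.5, 0.004, -0.0087, 0.2, 0, 0.5, 0.004, -0.0087, 0.223, 0, 0.5, 0.004, -0.0087, 0.223, 0, 0, 0.004, -0.0087, 0.223, 0, 0, 0.004, -0.0087, 0.223, 0, 0, 0.004, -0.0087, 0.223, 0]
}}

```text
clock: 16.67
ee_pos: [0.4739, -0.1847, 0.033]
tcp_rot: [0.001, 1.0, -0.0, 0.001]
force: [0.3, -0.0, -0.8]
grip_width: 0.0306
grip_force: 0.0
```

Call:
{"op": "servo_tool", "data": {
  "rows": [0, 0, 0, 0, 0, 0, 0, 0, 0, 0, 0, 0, 0, 0, 0]
}}

```text
clock: 16.92
ee_pos: [0.4738, -0.1848, 0.0328]
tcp_rot: [0.002, 1.0, -0.0, 0.001]
force: [-0.8, -0.7, 7.5]
grip_width: 0.0263
grip_force: 30.0
```

Converted, -0.065 m is -0.2167, -0.04 m is -0.1333.

Call:
{"op": "servo_tool", "data": {
  "rows": [0, 0, 0, -0.05, 0, 0, 0, 0, -0.1333, 0, 0, 0, 0, -0.2167, 0, 0, 0, 0, -0.2167, 0, 0, 0, 0, -0.2167, 0]
}}

```text
clock: 17.33
ee_pos: [0.4738, -0.1846, 0.098]
tcp_rot: [0.001, 1.0, -0.0, 0.001]
force: [-0.8, -1.1, -3.1]
grip_width: 0.0262
grip_force: 30.0
```

Run:
```python
from h import *
go(.6325,-.193,.098,90.9)
p=robot.read_state()['ee_pos']
img,W=cloud('wrist');z=p[2]-.033
H=near(W,p,.03,z+.0155,z+.0198);print('hexang corners',four(H,p,6),len(H),rect(H));print(plane(W,p,.025,z+.04,z+.047),plane(W,p,.025,z+.05,z+.06))
cv2.imwrite('pics/w8.png',cv2.resize(img[120:260,220:420,::-1],None,fx=3,fy=3))
```

```text
t 17.33 pos [ 0.4738 -0.1846  0.098 ] yaw 89.84 tilt [ 0.0028 -0.0005] shift [-0.1587 -0.008   0.0005] spin -1.1 j7 1.97 w 0.0262 gf 30.0 F [-0.8 -1.1 -3.1]
hexang corners 7.654206909265121 539 (461.6, -184.0, 15.0, 33.0, 1.3)
((474.8, -183.9, 27.0, 45.1, 3.1), 1126, [0.4661, -0.1842, 0.1083]) ((473.1, -184.0, 44.1, 21.3, 89.8), 367, [0.4653, -0.184, 0.1196])
```

View pics/w8.png

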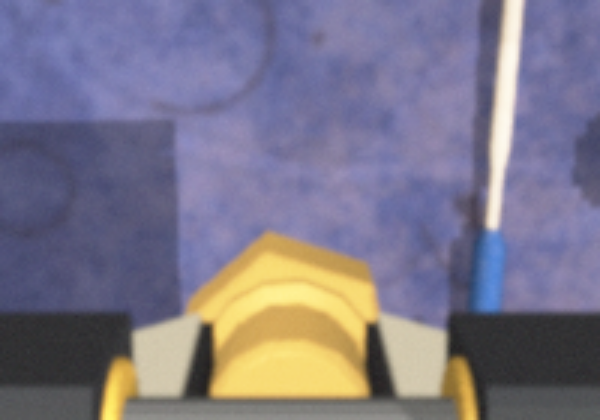

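The bonnet is gripped upright and its hex corner is at (270,235), about 43° as measured before. I'll move it over the nest.

Converted, -0.158 m is -0.5267, -0.0082 m is -0.0273, -1 degrees is -0.0083.

Call:
{"op": "servo_tool", "data": {
  "rows": [0, -0.1, -0.0067, 0, -0.0083, 0, -0.2, -0.0133, 0, -0.0083, 0, -0.3, -0.02, 0, -0.0083, 0, -0.4, -0.0267, 0, -0.0083, 0, -0.4833, -0.0273, 0, -0.0083, 0, -0.5267, -0.0273, 0, -0.0083, 0, -0.5267, -0.0273, 0, -0.0083, 0, -0.5267, -0.0273, 0, -0.0083]
}}

```text
clock: 18.05
ee_pos: [0.63, -0.1927, 0.0948]
tcp_rot: [-0.007, 1.0, 0.0, -0.002]
force: [-0.6, 0.3, -2.1]
grip_width: 0.026
grip_force: 30.0
```

Converted, 0.02 m is 0.0667, 0.01 m is 0.0333.

Call:
{"op": "servo_tool", "data": {
  "rows": [0, 0, 0, 0.0333, 0, 0, 0, 0, 0.0667, 0, 0, 0, 0, 0.0667, 0, 0, 0, 0, 0.0667, 0, 0, 0, 0, 0.0667, 0]
}}

```text
clock: 18.47
ee_pos: [0.6305, -0.1932, 0.0768]
tcp_rot: [-0.007, 1.0, 0.0, -0.0]
force: [0.2, 1.1, -1.0]
grip_width: 0.0262
grip_force: 30.0
```

Run:
```python
from h import *
go(.6318,-.193,.043,90.9)
```

```text
t 18.47 pos [ 0.6305 -0.1932  0.0768] yaw 90.81 tilt [-0.0005  0.0001] shift [-0.0014  0.0002  0.0338] spin -0.1 j7 1.94 w 0.0262 gf 30.0 F [ 0.2  1.1 -1. ]
```

Converted, 0.034 m is 0.1133, -0.0014 m is -0.0047.

Call:
{"op": "servo_tool", "data": {
  "rows": [0, -0.0047, 0.0007, 0.0167, 0, 0, -0.0047, 0.0007, 0.0367, 0, 0, -0.0047, 0.0007, 0.0567, 0, 0, -0.0047, 0.0007, 0.0767, 0, 0, -0.0047, 0.0007, 0.0933, 0, 0, -0.0047, 0.0007, 0.1067, 0, 0, -0.0047, 0.0007, 0.1133, 0, 0, -0.0047, 0.0007, 0.1133, 0]
}}

```text
clock: 19.13
ee_pos: [0.6322, -0.1929, 0.043]
tcp_rot: [-0.007, 1.0, 0.0, -0.0]
force: [-1.3, 0.5, 0.3]
grip_width: 0.0261
grip_force: 30.0
```

Call:
{"op": "servo_tool", "data": {
  "rows": [0, 0, 0, 0, 0, 0, 0, 0, 0, 0]
}}

```text
clock: 19.3
ee_pos: [0.6322, -0.193, 0.043]
tcp_rot: [-0.007, 1.0, 0.0, -0.0]
force: [-2.1, 0.7, 1.5]
grip_width: 0.026
grip_force: 30.0
```

Converted, -0.01 m is -0.0333, 0.0007 m is 0.0023.

Call:
{"op": "servo_tool", "data": {
  "rows": [0, 0, 0, 0.0023, 0, 0, 0, 0, 0.0023, 0, 0, 0, 0, 0.0023, 0, 0.5, 0, 0, 0.0023, 0, 0.5, 0, 0, 0.0023, 0, 0.5, 0, 0, 0.0023, 0, 0.5, 0, 0, 0.0023, 0, 0.5, 0, 0, -0.0333, 0]
}}

```text
clock: 19.97
ee_pos: [0.6311, -0.1925, 0.0512]
tcp_rot: [-0.007, 1.0, 0.0, -0.002]
force: [-0.3, 0.2, -0.5]
grip_width: 0.0455
grip_force: 0.0
```

Converted, -0.2 m is -0.6667, -0.19 m is -0.6333.

Call:
{"op": "servo_tool", "data": {
  "rows": [0.5, 0, 0, -0.1, 0, 0.5, 0, 0, -0.2167, 0, 0.5, 0.0333, 0.0667, -0.3333, 0, 0.5, 0.0833, 0.15, -0.4167, 0, 0.5, 0.1333, 0.2333, -0.5, 0, 0.5, 0.1833, 0.3333, -0.5833, 0, 0.5, 0.2333, 0.4333, -0.6333, 0, 0.5, 0.2333, 0.5333, -0.6667, 0]
}}

```text
clock: 20.63
ee_pos: [0.5583, -0.0335, 0.2562]
tcp_rot: [-0.007, 1.0, 0.0, 0.001]
force: [1.8, -0.7, -0.1]
grip_width: 0.0458
grip_force: 0.0
```

Call:
{"op": "servo_tool", "data": {
  "rows": [0.6, 0, 0, 0, 0, 0.6, 0, 0, 0, 0]
}}

```text
clock: 20.8
ee_pos: [0.5605, -0.0318, 0.2545]
tcp_rot: [-0.009, 1.0, 0.0, 0.001]
force: [-0.4, -0.7, 0.6]
grip_width: 0.0532
grip_force: 0.0
```

Run:
```python
from h import *
go(.452,-.0597,.1,90)
img,W=cloud('wrist');np.save('w9.npy',W);cv2.imwrite('pics/w9.png',img[...,::-1])
c=np.array([.6325,-.193]);print('bonnet',plane(W,c,.02,.04,.058),plane(W,c,.012,.058,.07))
c=np.array([.4525,-.0596]);print('bell',plane(W,c,.04,.005,.06),'neck',plane(W,c,.025,.042,.05))
c=np.array([.622,.06]);print('nest',plane(W,c,.062,.005,.06),'post',plane(W,c,.02,.025,.06),'postlow',plane(W,c,.02,.02,.03),'tip',plane(W,c,.02,.045,.06))
print('disc',plane(W,c,.062,.0088,.012), plane(W,c,.062,.005,.0088))
```

```text
t 20.8 pos [ 0.5605 -0.0318  0.2545] yaw 91.06 tilt [0.0026 0.001 ] shift [ 0.1094 -0.026   0.1542] spin 1.1 j7 1.63 w 0.0532 gf 0.0 F [-0.4 -0.7  0.6]
bonnet ((621.1, -189.8, 17.3, 3.6, 81.9), 55, [0.6206, -0.189, 0.046]) ((0.0, 0.0, 0.0, 0.0, 0.0), 0, [nan, nan, nan])
bell ((452.1, -59.6, 57.7, 59.2, 61.2), 1744, [0.4532, -0.0586, 0.0175]) neck ((452.1, -59.7, 29.5, 30.1, 43.9), 304, [0.4515, -0.06, 0.0451])
nest ((622.6, 60.1, 84.3, 84.2, 86.5), 3156, [0.6126, 0.0575, 0.0106]) post ((619.3, 59.0, 10.9, 17.2, 14.1), 182, [0.619, 0.0579, 0.0395]) postlow ((617.8, 56.2, 6.0, 16.1, 38.3), 37, [0.6172, 0.0556, 0.0246]) tip ((620.9, 59.6, 6.1, 8.5, 1.3), 44, [0.6208, 0.0593, 0.0491])
disc ((622.3, 59.9, 81.5, 82.3, 86.2), 1332, [0.614, 0.0597, 0.0099]) ((622.6, 60.1, 84.3, 84.2, 86.5), 1560, [0.6104, 0.0556, 0.0076])h.py:30: RuntimeWarning: Mean of empty slice.
  P=near(W,c,r,z0,z1);return rect(P),len(P),P.mean(0).round(4).tolist()
  ret = um.true_divide(
```

View pics/w9.png

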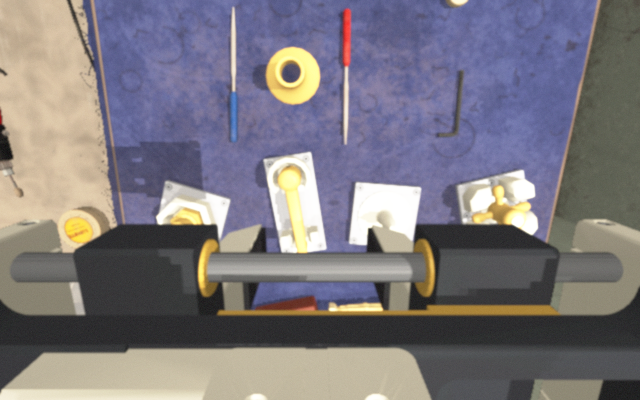

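The bell (292,75) and spigot nest (385,215) are measured, and the lever and cross are in place. Now the bell.

Converted, 0.154 m is 0.5133, 0.12 m is 0.4, 1 degrees is 0.0083.

Call:
{"op": "servo_tool", "data": {
  "rows": [0.55, 0.0733, -0.0167, 0.1, 0.0083, 0.55, 0.1467, -0.0333, 0.2, 0.0083, 0.55, 0.22, -0.0533, 0.3, 0.0083, 0.55, 0.2933, -0.07, 0.4, 0.0083, 0.55, 0.3647, -0.0867, 0.4833, 0.0083, 0.55, 0.3647, -0.0867, 0.5133, 0.0083, 0.55, 0.3647, -0.0867, 0.5133, 0.0083, 0.55, 0.3647, -0.0867, 0.5133, 0.0083]
}}

```text
clock: 21.52
ee_pos: [0.4516, -0.0626, 0.099]
tcp_rot: [0.002, 1.0, -0.0, -0.0]
force: [0.7, -0.4, 0.2]
grip_width: 0.0504
grip_force: 0.0
```

Call:
{"op": "servo_tool", "data": {
  "rows": [0.55, 0, 0, 0, 0, 0.55, 0, 0, 0, 0]
}}

```text
clock: 21.68
ee_pos: [0.4528, -0.0618, 0.0999]
tcp_rot: [0.002, 1.0, -0.0, 0.001]
force: [-0.0, 0.1, -0.7]
grip_width: 0.0511
grip_force: 0.0
```

Run:
```python
from h import *
go(.4521,-.0597,.032,90)
img,W=cloud('wrist');c=np.array([.4525,-.0596]);print('neck',plane(W,c,.025,.042,.05),'bell',plane(W,c,.04,.005,.06))
```

```text
t 21.68 pos [ 0.4528 -0.0618  0.0999] yaw 89.82 tilt [ 0.0025 -0.0001] shift [0.0009 0.0021 0.0679] spin -0.2 j7 1.7 w 0.0511 gf 0.0 F [-0.   0.1 -0.7]
neck ((451.9, -60.2, 30.1, 29.9, 24.1), 709, [0.4522, -0.0602, 0.0452]) bell ((450.6, -60.2, 60.4, 57.0, 87.6), 3669, [0.4459, -0.0601, 0.0206])
```

Converted, 0.068 m is 0.2267, 0.06 m is 0.2.

Call:
{"op": "servo_tool", "data": {
  "rows": [0.55, 0.0023, 0.006, 0.0667, 0, 0.55, 0.0023, 0.006, 0.15, 0, 0.55, 0.0023, 0.006, 0.2, 0, 0.55, 0.0023, 0.006, 0.2267, 0, 0.55, 0.0023, 0.006, 0.2267, 0, 0, 0.0023, 0.006, 0.2267, 0, 0, 0.0023, 0.006, 0.2267, 0, 0, 0.0023, 0.006, 0.2267, 0]
}}

```text
clock: 22.4
ee_pos: [0.4512, -0.0598, 0.0319]
tcp_rot: [0.001, 1.0, 0.0, 0.001]
force: [0.6, -0.5, -0.8]
grip_width: 0.0349
grip_force: 0.4
```

Call:
{"op": "servo_tool", "data": {
  "rows": [0, 0, 0, 0, 0, 0, 0, 0, 0, 0, 0, 0, 0, 0, 0, 0, 0, 0, 0, 0]
}}

```text
clock: 22.73
ee_pos: [0.4512, -0.0598, 0.0318]
tcp_rot: [0.002, 1.0, 0.0, 0.001]
force: [-0.4, 0.1, 6.2]
grip_width: 0.0321
grip_force: 30.2
```

Converted, -0.09 m is -0.3, -0.07 m is -0.2333.

Call:
{"op": "servo_tool", "data": {
  "rows": [0, 0, 0, -0.05, 0, 0, 0, 0, -0.1333, 0, 0, 0, 0, -0.2333, 0, 0, 0, 0, -0.3, 0, 0, 0, 0, -0.3, 0, 0, 0, 0, -0.3, 0]
}}

```text
clock: 23.23
ee_pos: [0.451, -0.0596, 0.1218]
tcp_rot: [0.001, 1.0, 0.0, 0.001]
force: [-0.6, -0.8, -2.3]
grip_width: 0.032
grip_force: 29.9
```

Run:
```python
from h import *
go(.6226,.0601,.122,90)
```

```text
t 23.23 pos [ 0.451  -0.0596  0.1218] yaw 89.85 tilt [0.0027 0.0003] shift [-0.1713  0.1202  0.0003] spin -0.2 j7 1.68 w 0.032 gf 29.9 F [-0.6 -0.8 -2.3]
```

Converted, -0.1705 m is -0.5683, -0.15 m is -0.5.

Call:
{"op": "servo_tool", "data": {
  "rows": [0, -0.0833, 0.06, 0, 0, 0, -0.1667, 0.12, 0, 0, 0, -0.25, 0.18, 0, 0, 0, -0.3333, 0.2367, 0, 0, 0, -0.4167, 0.2967, 0, 0, 0, -0.5, 0.3567, 0, 0, 0, -0.5683, 0.4007, 0, 0, 0, -0.5683, 0.4007, 0, 0]
}}

```text
clock: 23.9
ee_pos: [0.6238, 0.0644, 0.1188]
tcp_rot: [-0.001, 1.0, 0.001, 0.0]
force: [1.1, 0.3, -1.6]
grip_width: 0.0318
grip_force: 29.9
```

Call:
{"op": "servo_tool", "data": {
  "rows": [0, 0, 0, 0, 0, 0, 0, 0, 0, 0, 0, 0, 0, 0, 0]
}}

```text
clock: 24.15
ee_pos: [0.6198, 0.0588, 0.12]
tcp_rot: [0.002, 1.0, -0.0, -0.001]
force: [-1.3, -0.1, -1.8]
grip_width: 0.0316
grip_force: 29.9
```

Run:
```python
from h import *
go(.6217,.0601,.042,90)
p=robot.read_state()['ee_pos'];img,W=cloud('wrist');z=p[2]-.032
print('low',plane(W,p,.045,z+.001,z+.02),'neck',plane(W,p,.02,z+.044,z+.052))
cv2.imwrite('pics/w10.png',cv2.resize(img[60:260,180:460,::-1],None,fx=2.5,fy=2.5))
img,W=cloud('scene');np.save('s10.npy',W);cv2.imwrite('pics/s10.png',cv2.resize(img[80:280,160:480,::-1],None,fx=2.5,fy=2.5))
```

```text
t 24.15 pos [0.6198 0.0588 0.12  ] yaw 89.76 tilt [-0.0022 -0.0007] shift [-0.0021  0.0014  0.078 ] spin -0.2 j7 1.5 w 0.0316 gf 29.9 F [-1.3 -0.1 -1.8]
low ((607.1, 59.9, 62.8, 37.1, 89.6), 3681, [0.6026, 0.0598, 0.0973]) neck ((620.5, 60.3, 31.1, 35.2, 6.7), 865, [0.6175, 0.0592, 0.1338])
```

View pics/w10.png

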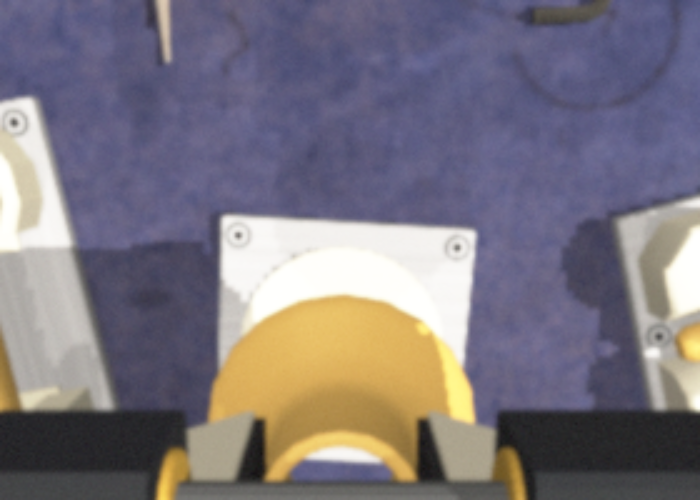

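The bell hangs level at (340,380) over the white disc. I'll come down with the position corrected.

Converted, 0.028 m is 0.0933, 0.02 m is 0.0667.

Call:
{"op": "servo_tool", "data": {
  "rows": [0, -0.005, 0.0027, 0.0333, 0, 0, -0.005, 0.0027, 0.0667, 0, 0, -0.005, 0.0027, 0.0933, 0, 0, -0.005, 0.0027, 0.0933, 0, 0, -0.005, 0.0027, 0.0933, 0, 0, -0.005, 0.0027, 0.0933, 0]
}}

```text
clock: 24.75
ee_pos: [0.6227, 0.0607, 0.0928]
tcp_rot: [0.002, 1.0, -0.0, -0.0]
force: [0.1, -0.3, -1.7]
grip_width: 0.0315
grip_force: 29.9
```

Run:
```python
from h import *
go(.6217,.0598,.042,90)
```

```text
t 24.75 pos [0.6227 0.0607 0.0928] yaw 89.83 tilt [-0.0002 -0.    ] shift [ 0.001  -0.0009  0.0508] spin -0.2 j7 1.51 w 0.0315 gf 29.9 F [ 0.1 -0.3 -1.7]
```

Converted, 0.04 m is 0.1333, -0.0009 m is -0.003.

Call:
{"op": "servo_tool", "data": {
  "rows": [0, 0.003, -0.003, 0.02, 0, 0, 0.003, -0.003, 0.04, 0, 0, 0.003, -0.003, 0.06, 0, 0, 0.003, -0.003, 0.08, 0, 0, 0.003, -0.003, 0.1, 0, 0, 0.003, -0.003, 0.12, 0, 0, 0.003, -0.003, 0.1333, 0, 0, 0.003, -0.003, 0.1333, 0]
}}

```text
clock: 25.42
ee_pos: [0.6211, 0.0598, 0.0517]
tcp_rot: [0.001, 1.0, -0.0, -0.001]
force: [0.1, 0.9, -2.1]
grip_width: 0.0317
grip_force: 29.9
```

Converted, 0.0108 m is 0.036, 0.0105 m is 0.035.

Call:
{"op": "servo_tool", "data": {
  "rows": [0, 0, 0, 0.0133, 0, 0, 0, 0, 0.0267, 0, 0, 0, 0, 0.035, 0, 0, 0, 0, 0.036, 0, 0, 0, 0, 0.036, 0, 0, 0, 0, 0.036, 0]
}}

```text
clock: 25.92
ee_pos: [0.6218, 0.0599, 0.0422]
tcp_rot: [0.001, 1.0, 0.0, 0.0]
force: [0.3, -1.0, -2.1]
grip_width: 0.0319
grip_force: 29.9
```

Call:
{"op": "servo_tool", "data": {
  "rows": [0, 0, 0, 0.0023, 0, 0, 0, 0, 0.0023, 0, 0, 0, 0, 0.0023, 0]
}}

```text
clock: 26.17
ee_pos: [0.6219, 0.0599, 0.0419]
tcp_rot: [0.001, 1.0, 0.0, 0.0]
force: [-1.8, 0.2, 4.8]
grip_width: 0.0321
grip_force: 30.1
```

Contact made, so I'll release, back off and check everything.

Converted, -0.075 m is -0.25, -0.04 m is -0.1333.

Call:
{"op": "servo_tool", "data": {
  "rows": [0.55, 0, 0, 0, 0, 0.55, 0, 0, 0, 0, 0.55, 0, 0, 0, 0, 0.55, 0, 0, 0, 0, 0.55, 0, 0, -0.05, 0, 0.55, 0, 0, -0.1333, 0, 0.55, 0, 0, -0.25, 0]
}}

```text
clock: 26.75
ee_pos: [0.6199, 0.0596, 0.1147]
tcp_rot: [0.001, 1.0, -0.001, -0.003]
force: [0.7, 0.7, 0.0]
grip_width: 0.0506
grip_force: 0.0
```

Converted, -0.15 m is -0.5, -0.13 m is -0.4333.

Call:
{"op": "servo_tool", "data": {
  "rows": [0.6, 0.0333, -0.0333, -0.1, 0, 0.6, 0.05, -0.1, -0.2, 0, 0.6, 0.05, -0.1667, -0.3, 0, 0.6, 0.05, -0.25, -0.4, 0, 0.6, 0.05, -0.3333, -0.5, 0, 0.6, 0.05, -0.4333, -0.5, 0, 0.6, 0.05, -0.4333, -0.5, 0, 0.6, 0.05, -0.4333, -0.5, 0]
}}

```text
clock: 27.42
ee_pos: [0.6062, -0.0726, 0.2668]
tcp_rot: [0.003, 1.0, -0.0, 0.0]
force: [0.6, 1.4, 0.2]
grip_width: 0.0547
grip_force: 0.0
```

Run:
```python
from h import *
go(.5,0,.2,90)
img,W=cloud('wrist');cv2.imwrite('pics/w11.png',img[...,::-1])
im2,S=cloud('scene')
cv2.imwrite('pics/s11.png',cv2.resize(im2[90:280,230:480,::-1],None,fx=3,fy=3))
for n,A in (('wrist',W),('scene',S)):
    for l,c,r,z0,z1 in (('cross hub',(.6097,.202),.02,.04,.065),('lever hub',(.571,-.062),.016,.036,.06),('bonnet barrel',(.6325,-.193),.016,.045,.0585),('bonnet spindle',(.6325,-.193),.012,.0585,.075),('bell neck',(.6226,.0601),.02,.045,.07)):
        P=near(A,np.array(c),r,z0,z1)
        if len(P)>5:print(n,l,len(P),rect(P),np.percentile(P[:,2],[50,95]).round(4))
```

```text
t 27.42 pos [ 0.6062 -0.0726  0.2668] yaw 89.6 tilt [ 0.0009 -0.0007] shift [0.1068 0.0719 0.0667] spin -0.4 j7 1.69 w 0.0547 gf 0.0 F [0.6 1.4 0.2]
wrist cross hub 516 (609.7, 200.6, 25.2, 25.1, 7.9) [0.0553 0.0585]
wrist lever hub 423 (571.0, -62.0, 27.4, 27.3, 59.8) [0.0424 0.0447]
wrist bonnet barrel 371 (632.0, -191.3, 26.0, 25.3, 89.3) [0.0533 0.0548]
wrist bonnet spindle 55 (632.4, -191.4, 8.1, 8.2, 68.1) [0.0632 0.0648]
wrist bell neck 413 (622.5, 60.5, 30.1, 28.9, 1.2) [0.0544 0.0565]
scene cross hub 94 (606.1, 198.2, 21.7, 24.7, 64.3) [0.0546 0.0595]
scene lever hub 102 (568.5, -64.4, 24.6, 26.3, 49.8) [0.0429 0.0464]
scene bonnet barrel 118 (629.2, -195.2, 23.7, 26.4, 42.0) [0.0536 0.056 ]
scene bonnet spindle 21 (629.5, -194.8, 8.2, 7.8, 38.4) [0.0641 0.0664]
scene bell neck 125 (620.1, 58.3, 31.7, 27.6, 61.2) [0.053  0.0578]
```

View pics/s11.png

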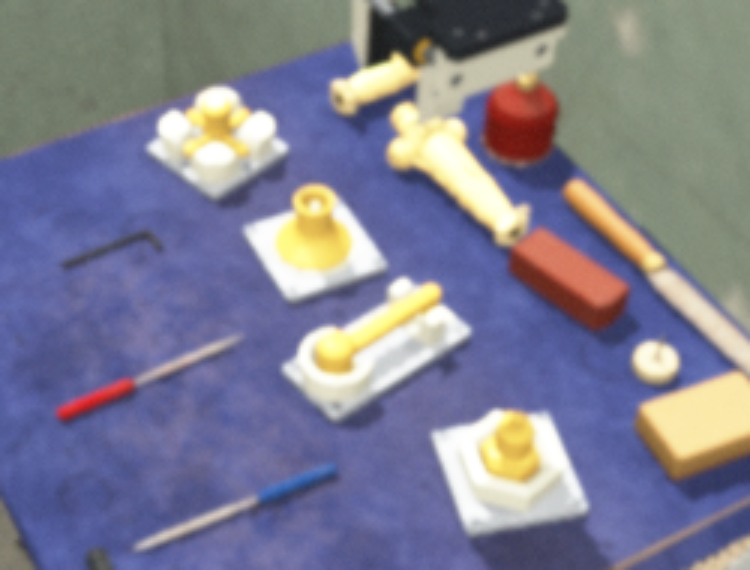

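The scene picture shows all four parts upright in their nests: cross (218,130), bell (313,230), lever (370,330) and bonnet (512,450). Measured top heights are each about 10 mm above their bench values, so I'm handing in.

```bash
python3 -c "
from rig import robot
print(robot.close_job())"
```

```text
the job is handed in; nothing more can be done
None
```

All four tap parts are upright in their own nests and released, and I handed the job in at about 27.5 s of the 90 s. Depth readings put each part about 10 mm above its bench height, as expected when seated. I placed the parts in the order you listed them, with no drops. The hand-in returned no verdict.

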